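# Seat the pitch comb in a press screw's thread and check it sits flat

## Robot

A 7-joint arm with a two-finger parallel gripper is mounted at the origin on the work surface. World frame = base frame: x ahead of the robot, y to its left, z up, the work surface at z = 0. Lengths are in mm, angles in rad, forces in N, time in s.
With the tool pointing down it reaches from about 400 to 850 mm from the base axis. Payload 4.5 kg.
Tool frame: the origin (TCP) lies on the centre line of the jaws, within the pads' length; the fingertips stand 17 mm ahead of it and the grasp point (between the pads) lies 2 mm behind it; z points along the fingers, y is the line along which they close (so a half turn about z gives the same grasp; the last joint's range is limited). The gripper opens to 85 mm and grips with 20 to 120 N. Pads are 22 mm wide; open, the fingers measure 114 mm over their backs; the gripper's body (76 mm by 85 mm) begins 54 mm behind the grasp point. The pads swing forward as they close: fully open they stand 13 mm farther back than shut.
Start: joints at [1.379, 0.689, -0.195, 1.565, 0.157, 0.902, -0.215], TCP at [139.957, -609.153, 217.217] pointing down, gripper open.
Joint ranges: [-3.01, 3.01], [-0.46, 2.08], [-1.47, 1.51], [0.13, 2.56], [-1, 4.14], [0.04, 2.09], [-2.66, 2.66]. Speed limits (rad/s): [2.57, 2.57, 3.14, 3.14, 3.14, 3.14, 3.14].

## Interface

Orientations are given as [roll, pitch, yaw] about the fixed x, y, z axes, in that order (R = Rz(yaw) Ry(pitch) Rx(roll)).
In Python, from cell import robot gives the robot as it stands. The module is installed in compiled form; this text tells all that it offers.
- The arm moves only by the tool play_rows, never from a script. Its argument "rows" is a list of rows, each a list of 7 numbers: the shift along the tool's x, y, z in cm, then the turn, a rotation vector about the tool's x, y, z in rad, then the finger opening in cm, from 0 to 8.54. In form: [[x, y, z, rx, ry, rz, jaw], ...]. A call has 1 to 12 rows; each row is the pose to reach, as a shift and turn from the pose commanded when the call began, along the tool's axes at that moment; what a row does not reach only later rows make up. A row lasts 1/12 s, in which the tool goes at most 41.7 mm and 7.16 degrees, less where a joint would pass 70% of its speed; a pose out of reach is approached as far as the arm can. A call with a gripper value outside its range is refused whole. The fingers move at their own pace and stop on an object; "squeeze" is the grip in N (left out, the last holds). Time passes only in rows, so rows that repeat a pose let the fingers close. It gives the time, the measured TCP pose, the force, the opening and the grip force at its end, in the units of the state.
- robot.get_state(): the state, without advancing time (a new reading comes with each control period).
- robot.snapshot(name): name is "scene" or "top" or "wrist"; returns the picture (480x640x3 uint8, red, green, blue); there is no depth.
- robot.camera_params(name): a dict with "K" (3x3 intrinsics, pixels), "rvec" (rotation vector, rad) and "tvec" (3), from world to camera coordinates, as OpenCV has them; the wrist camera has in their place "mount" (4x4, takes a point from camera to tool coordinates, whose origin is the TCP and whose axes are the flange's). Camera axes: x right, y down, z forward; pixel columns grow to the right and rows downward; lengths in mm; the calibration is good to about 2 mm. A picture is of the moment at which its call begins: read the wrist's pose just before it. camera_params takes no time and is no camera call.
- robot.sign_off(): hands the job in; it is judged then, once.
The state is a dict: "time_s": time; "q": joint angles; "qvel": joint speeds; "effort": joint torques, N m; "ee_pos": TCP position; "eef_rot": TCP orientation; "ft_force": force on the tool from outside, world axes, zero at the start; "wrist_torque": the same for the moment, N m; "width": finger opening in mm; "grip_force": force on a finger pad.
Only numpy, scipy, OpenCV 4.12 (cv2) and the standard library are available. Lean on these libraries where they do the work, as an engineer would, in place of code of your own. Each camera call takes 0.05 s, during which the arm holds its last target. There are 200 camera calls.

## Task

Take the yellow-handled thread comb from its rack, lower it gently into the two guide forks over the press screw, feel along the thread until all its teeth drop fully home into the grooves, and let go of it. Then check that it sits flat: with closed fingertips press down gently on its red pad, and after that on its white pad, and leave the comb seated on the screw. Never let the comb bear on the screw and forks with more than 25 N, and leave the other comb and the kitchen things where they are.

Things in the scene. Friction and masses are not known exactly. Their poses are not given: they have to be found in the camera images.
- comb: yellow-handled thread comb, about 90 g, standing in one of the rack's two slots. Steel blade 190 long (own x), 6 thick (y), z = 8 to 26 mm; below it 9 square teeth, 5 (x) by 3 (y), at 14 mm pitch along x (outermost at +-56). Origin: tip of the middle tooth; z up. May go into the forks either way round.
- comb_handle (a point): centre of the comb's yellow plastic handle, 43 mm above the tooth tips; the handle is 30 long (comb x), 14 thick (comb y, pinch it across this), and spans comb z = 26 to 60 mm
- comb_red_pad (a point): top centre of the red press pad (20 x 14 mm) on the blade's top edge, at comb x = +40 mm, z = 29 mm
- comb_white_pad (a point): top centre of the white press pad (20 x 14 mm) on the blade's top edge, at comb x = -40 mm, z = 29 mm
- rack: grey rack fixed to the table, base 210 (x) x 150 (y) x 12 mm, origin under its middle; slots along own x at y = +45 and -45 mm, each of two forks at x = +-81 mm, 8 mm wide, flared, prongs up to 54 mm above the table. The combs rest in them on the underside of the blade ends, tooth tips 22 mm above the table. Lift a comb straight up 30 mm or more to clear.
- stand: wooden stand fixed to the table, base 250 (x) x 90 (y) x 14 mm, origin under its middle at table height, z up. A steel press screw lies along its x, with a black knob beyond the +x fork. Home in the thread the comb's tooth tips are at z = 70 mm, riding on crests at about 74.5 mm. The comb's middle should end within 20 mm of the stand's middle along x.
- thread_mid (a point): middle of the screw's axis, 55 mm above the table. Square thread, pitch 14, ridges 7 wide, grooves 7, core diameter 30, crest diameter 39, from x = -69 to +69 mm of here. The screw lies at any angle of turn and is too stiff to turn: where its crests lie along x is not known and must be felt for, within half a pitch either way.
- fork_a (a point): floor of the slot in the white guide fork at stand x = +81 mm, 73 mm above the table. The fork is 12 thick along x; slot along x is 10 mm wide up to 89 mm above the table, then flares to 26 mm at 100 mm. It takes a blade end with 2 mm play each side and does not carry it.
- fork_b (a point): the same for the like fork at stand x = -81 mm
- blue_comb: the blue-handled comb; a bystander, leave it alone
- empanada_press: an orange plastic empanada press, closed, 116 mm across; a bystander, leave it alone
- measuring_cup: a glass measuring cup with a handle, 110 mm high; a bystander, leave it alone
- ramekin: a white ceramic ramekin, 84 mm across, 45 mm high, standing between rack and stand; a bystander, leave it alone
- pie_tin: an aluminium pie tin, 160 mm across; a bystander, leave it alone
- jar: an amber jar, 100 mm high; a bystander, leave it alone
- wooden_spoon: a wooden spoon lying on the table; a bystander, leave it alone
Not all that is in view belongs to the job. Leave any purple look-alike of the comb alone.

How it is judged (in metres and radians):
On the way, in this order (a step that is already met when the one before it is completed fails the run):
1. the yellow-handled comb is seated home in the thread, in both forks, and let go (z of comb in the frame of stand between 0.066 and 0.0722 m and x of comb in the frame of stand between -0.02 and 0.02 m and y of comb in the frame of stand between -0.006 and 0.006 m and angle between the x axis of comb and the x axis of stand, either way round below 0.035 rad and angle between comb's own z axis and vertical below 0.26 rad and contact force between the fingers and comb below 0.05 N and linear speed of comb below 0.02 m/s and angular speed of comb below 0.2 rad/s), for 0.2 s.
2. closed fingertips press (over 1.5 N) on the red pad while the comb stays seated (z of comb in the frame of stand between 0.066 and 0.0722 m and x of comb in the frame of stand between -0.02 and 0.02 m and y of comb in the frame of stand between -0.006 and 0.006 m and angle between the x axis of comb and the x axis of stand, either way round below 0.035 rad and angle between comb's own z axis and vertical below 0.26 rad and contact force between the fingers and comb above 1.5 N and horizontal distance between the grasp point and comb_red_pad below 0.022 m), for 0.1 s.
3. then they press (over 1.5 N) on the white pad while the comb stays seated (z of comb in the frame of stand between 0.066 and 0.0722 m and x of comb in the frame of stand between -0.02 and 0.02 m and y of comb in the frame of stand between -0.006 and 0.006 m and angle between the x axis of comb and the x axis of stand, either way round below 0.035 rad and angle between comb's own z axis and vertical below 0.26 rad and contact force between the fingers and comb above 1.5 N and horizontal distance between the grasp point and comb_white_pad below 0.022 m), for 0.1 s.
At the end, for the whole second after the job is handed in: The yellow-handled comb is released and at rest in the forks, teeth home in the thread: tips 66 to 72.2 mm above the stand's underside (home is 70), along the screw within 0.035 rad, leaning under 0.26 rad, its middle within 20 mm along and 6 mm across of the stand's middle (all of step 1); the robot touches nothing.
It fails at once if the comb bears on the stand (screw or forks) with more than 25 N (contact force between comb and stand above 25 N).
It fails at once if the blue-handled comb is moved more than 25 mm (distance of blue_comb from where it was at the start of the episode above 0.025 m).
It fails at once if a kitchen thing is moved more than 25 mm (distance of any of empanada_press, measuring_cup, ramekin, pie_tin, jar, wooden_spoon from where it was at the start of the episode above 0.025 m).
It also fails if it takes over 72 s, if anything falls off the work surface, if the arm or the gripper's body presses on something with over 40 N, if the wrist force passes 120 N, or if a joint passes its speed limit or range.

## Working session

There is one attempt and no reset: what is moved stays moved. The work goes in short steps, Python scripts to look and compute and a tool call to move; the robot and the scene stay as the last step left them, time stands still between calls to the robot, and variables do not carry over. Pictures are saved under pics/ and viewed, at most 10 in all, crops included, and the job is handed in when it is done.

Besides the shell and the picture viewer there is one more tool, called after "Call:" as name(argument=value, ...), one argument or row to a line, values as JSON. play_rows: Moves the arm, as the interface text tells. Its arguments: {"type":"object","properties":{"rows":{"type":"array"},"squeeze":{"type":"number"}},"required":["rows"]}

```bash
mkdir -p pics
cat > h.py <<'E'
import numpy as np, cv2
from scipy.spatial.transform import Rotation as R
from cell import robot
def save(cam,name,crop=None,s=1):
    im=robot.snapshot(cam)[:,:,::-1]
    cv2.imwrite(f'pics/{name}_full.png',im)
    if crop: x0,y0,x1,y1=crop; im=im[y0:y1,x0:x1]
    cv2.imwrite(f'pics/{name}.png',cv2.resize(im,None,fx=s,fy=s,interpolation=cv2.INTER_CUBIC))
def cam(name,st=None):
    p=robot.camera_params(name);K=np.array(p['K'],float)
    if 'mount' in p:
        st=st or robot.get_state()
        T=np.eye(4);T[:3,:3]=R.from_euler('xyz',st['eef_rot']).as_matrix();T[:3,3]=st['ee_pos']
        W=np.linalg.inv(T@np.array(p['mount'],float));return K,W[:3,:3],W[:3,3]
    return K,R.from_rotvec(np.ravel(p['rvec'])).as_matrix(),np.ravel(p['tvec']).astype(float)
def at_z(c,uv,z):
    K,Rm,t=c;d=Rm.T@np.linalg.inv(K)@np.array([*uv,1.]);o=-Rm.T@t
    return o+d*(z-o[2])/d[2]
def proj(c,P):
    K,Rm,t=c;p=K@(Rm@np.array(P,float)+t);return p[:2]/p[2]
E
python3 - <<'E'
from h import *
print(robot.get_state())
save('top','top',s=1.25);save('scene','scene',s=1.25)
c=cam('top');print(-c[1].T@c[2],c[0])
E
```

```text
{'time_s': 0.0, 'q': array([ 1.37879452,  0.68998634, -0.19450755,  1.56635445,  0.15730038,
        0.90246377, -0.2151228 ]), 'qvel': array([ 0.00094652, -0.00075562, -0.00050278,  0.00223522,  0.00030396,
        0.00227698,  0.00193327]), 'effort': array([-5.94732046e-04, -5.39612496e+01, -1.26656983e+00, -1.58541638e+01,
        9.14851465e-03,  9.46464686e-03, -1.02105929e-05]), 'ee_pos': array([ 139.72729355, -608.49505007,  216.37963896]), 'eef_rot': array([-3.13977665e+00,  1.31961289e-04,  2.25860083e-01]), 'ft_force': array([-0.78890887, -0.66467718, -0.56990777]), 'wrist_torque': array([-0.02556678, -0.00452992,  0.00474358]), 'grip_force': 0.0, 'width': 85.40654532374458}
[ 217.78323641  -18.07693426 1559.7155152 ] [[531.81119657   0.         326.62544234]
 [  0.         531.81119657 229.75416101]
 [  0.           0.           1.        ]]
```

View pics/top.png

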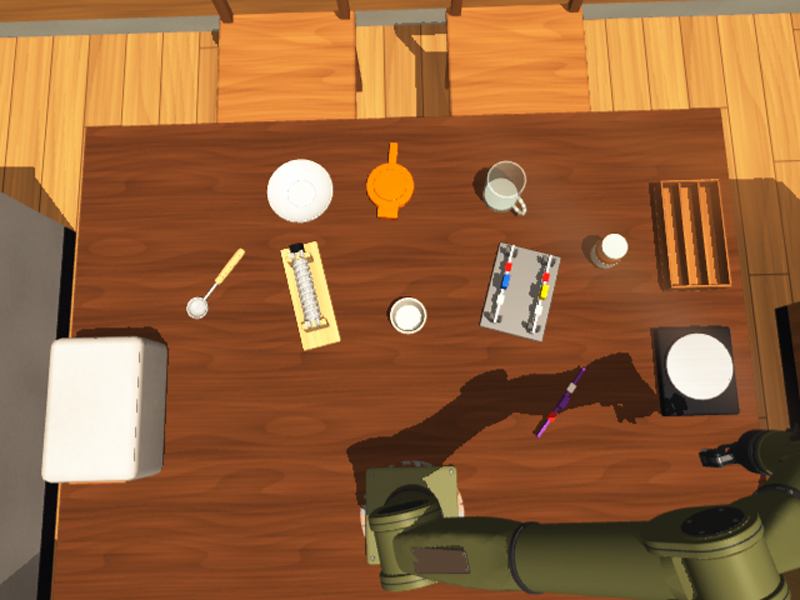

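View pics/scene.png

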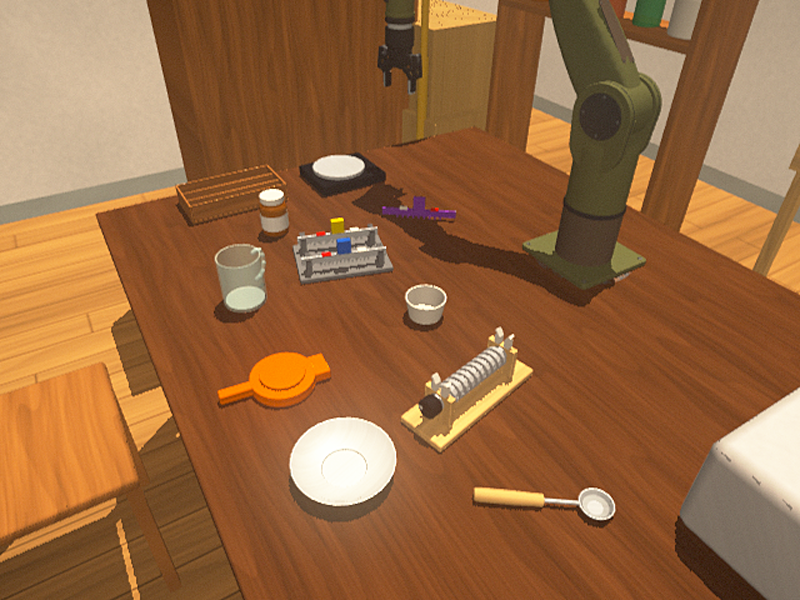

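Top view: the yellow comb is in the right slot of the rack (~(544,291)), red pad up-image. The stand is at ~(309,295) with its knob at (296,247). I'll enlarge both.

Run:
```python
from h import *
im=cv2.imread('pics/top_full.png')
a=im[185:285,380:460];b=im[185:285,215:295]
cv2.imwrite('pics/crop.png',np.hstack([cv2.resize(x,None,fx=5,fy=5,interpolation=cv2.INTER_CUBIC) for x in(a,b)]))
```

```text
(no output)
```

View pics/crop.png

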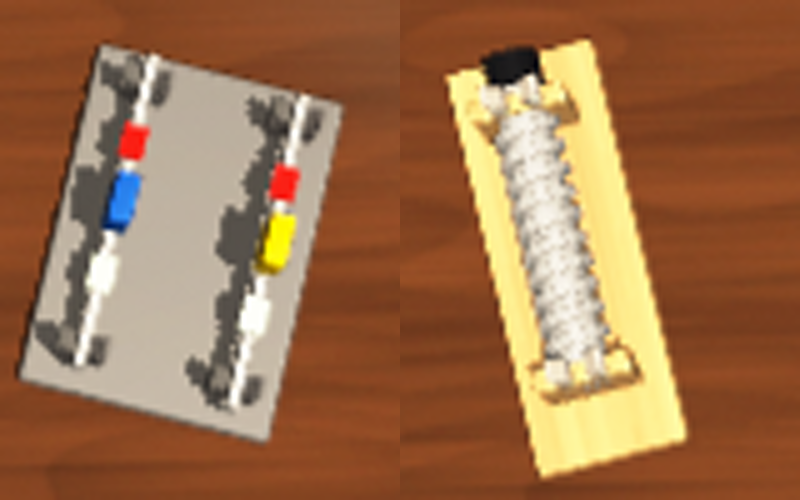

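Run:
```python
from h import *
c=cam('top')
fa=lambda u,v:(380+(u+.5)/5-.5,185+(v+.5)/5-.5)
fb=lambda u,v:(215+(u-400+.5)/5-.5,185+(v+.5)/5-.5)
def base(f,pts,z):
    P=[at_z(c,f(*p),z)[:2] for p in pts]; P=np.array(P)
    m=P.mean(0); d=(P[0]+P[1]-P[2]-P[3])/2; s=(P[0]+P[3]-P[1]-P[2])/2
    print('c',m,'len',np.linalg.norm(d),np.linalg.norm(s),'yaw',np.arctan2(d[1],d[0]),np.arctan2(-s[0],s[1]))
base(fa,[(100,42),(343,103),(268,441),(20,378)],12)
base(fb,[(447,75),(592,38),(688,438),(542,478)],14)
for n,p,z in(('red',(285,183),51),('white',(254,317),51),('tip+',(303,98),48),('tip-',(234,406),48),('handle',(280,238),82)):print(n,at_z(c,fa(*p),z))
for n,p,z in(('forka',(527,92),100),('forkb',(580,370),100)):print(n,at_z(c,fb(*p),z))
```

```text
c [ 500.49532024 -267.11687462] len 208.9520621390456 148.33309323011252 yaw -0.277191292900889 -0.28182524414617527
c [504.78646639 230.43949825] len 249.88038578236612 88.71016962174228 yaw 0.23141824664202224 0.23604480421199886
red [ 524.54672894 -321.57226199   51.        ]
white [ 446.81094035 -298.86294503   51.        ]
tip+ [ 575.36544238 -335.86933632   48.        ]
tip- [ 396.33040073 -284.87877679   48.        ]
handle [ 486.6966243  -310.49576953   82.        ]
forka [582.80546552 239.33271369 100.        ]
forkb [423.36771949 208.9971363  100.        ]
```

```bash
cat >> h.py <<'E'
def go(goal,yaw,name=''):
    """shift (cm) and turn (rad) in tool axes from the measured pose to goal, tool down"""
    st=robot.get_state();A=R.from_euler('xyz',st['eef_rot']);B=R.from_euler('xyz',[np.pi,0,yaw])
    print(name,np.round(A.inv().apply(np.array(goal)-st['ee_pos'])/10,2),np.round((A.inv()*B).as_rotvec(),3))
E
python3 -c "
from h import *
go([487,-310.4,200],-.279)"
```

```text
[ 40.52 -21.28   1.68] [-0.002  0.001  0.505]
```

Call:
play_rows(
  rows=[
    [3.4,-1.8,0.1,0,0,0.04,6],
    [6.8,-3.5,0.3,0,0,0.08,6],
    [10.1,-5.3,0.4,0,0,0.13,6],
    [13.5,-7.1,0.6,0,0,0.17,6],
    [16.9,-8.9,0.7,0,0,0.21,6],
    [20.3,-10.6,0.8,0,0,0.25,6],
    [23.6,-12.4,1.0,0,0,0.29,6],
    [27.0,-14.2,1.1,0,0,0.34,6],
    [30.4,-16.0,1.3,0,0,0.38,6],
    [33.8,-17.7,1.4,0,0,0.42,6],
    [37.1,-19.5,1.5,0,0,0.46,6],
    [40.5,-21.3,1.7,0,0,0.505,6],
  ],
)

```text
time_s: 1.1
ee_pos: [487.9, -309.4, 199.9]
eef_rot: [3.142, 0.001, -0.281]
ft_force: [0.4, -1.2, 0.0]
width: 59.9
grip_force: 0.0
```

Call:
play_rows(
  rows=[
    [0,0,0,0,0,0,6],
    [0,0,0,0,0,0,6],
  ],
)

```text
time_s: 1.27
ee_pos: [489.3, -307.5, 199.6]
eef_rot: [-3.14, 0.0, -0.272]
ft_force: [0.4, -0.3, 0.1]
width: 59.6
grip_force: 0.0
```

Run:
```python
from h import *
st=robot.get_state();print(st['time_s'],st['ee_pos'],st['eef_rot'],st['ft_force'])
c=cam('wrist',st);save('wrist','w1',s=1.25)
for P in([487,-310.4,82],[524.5,-321.6,51],[446.8,-298.9,51]):print(proj(c,P)*1.25)
go([487,-310.4,69],-.279)
```

```text
1.2667 [ 489.30029127 -307.45305056  199.58690267] [-3.13983324e+00  2.09256446e-04 -2.72302726e-01] [ 0.38989035 -0.33197553  0.05367123]
[403.56985185 279.68713062]
[404.45465939 203.62075009]
[402.570305   327.51920598]
 [1.000e-02 5.000e-02 1.307e+01] [-0.     0.001  0.003]
```

View pics/w1.png

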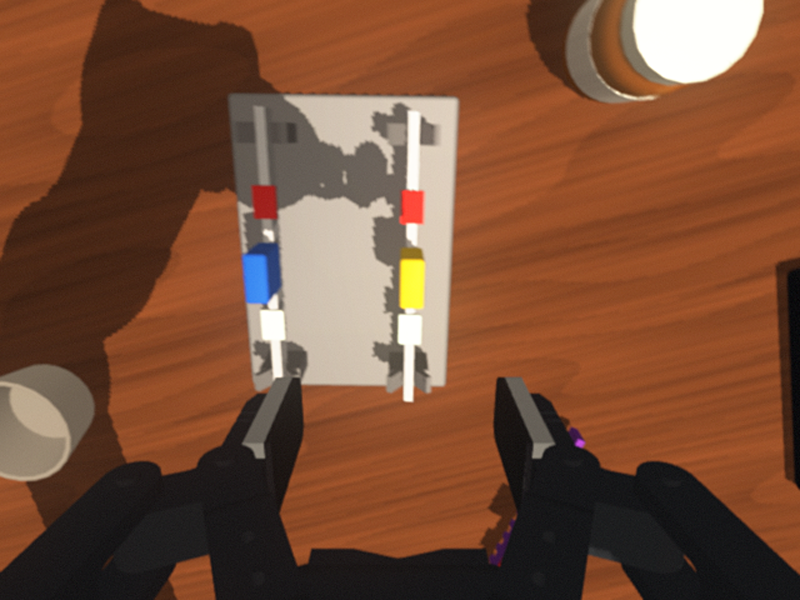

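The wrist view shows the yellow handle at (411,280) and pads at (412,207) and (410,329). The arm was still settling, so I'll measure again by colour.

```bash
cat >> h.py <<'E'
def blob(im,lo,hi):
    m=cv2.inRange(cv2.cvtColor(im,cv2.COLOR_BGR2HSV),np.array(lo),np.array(hi))
    n,_,s,c=cv2.connectedComponentsWithStats(m)
    return [(int(s[i][4]),c[i].round(1).tolist(),s[i][:4].tolist()) for i in range(1,n) if s[i][4]>60]
E
python3 - <<'E'
from h import *
for k in range(2):
    st=robot.get_state();print(st['time_s'],st['ee_pos'],st['eef_rot'])
    c=cam('wrist',st);save('wrist','w2')
im=cv2.imread('pics/w2.png')
for n,lo,hi,z in(('yel',(24,150,120),(34,255,255),82),('red',(0,200,150),(4,255,255),51)):
    for b in blob(im,lo,hi): print(n,b,at_z(c,b[1],z))
w=(410/1.25-.1,329/1.25-.1);print('white',at_z(c,w,51))
E
```

```text
1.3167 [ 487.1772043  -309.89184396  199.67084961] [-3.14157409e+00  1.20645244e-03 -2.76385618e-01]
1.3667 [ 486.05660642 -311.36526767  199.85255558] [ 3.14077036e+00  1.35894294e-03 -2.79338809e-01]
yel (712, [321.7, 222.9], [313, 204, 19, 40]) [ 484.28363697 -313.91903396   82.        ]
red (413, [203.1, 158.6], [194, 147, 19, 25]) [ 549.20808357 -239.20960042   51.        ]
red (94, [321.0, 163.1], [314, 150, 16, 25]) [ 521.2467418  -324.16977513   51.        ]
white [ 440.96440208 -307.18328291   51.        ]
```

Call:
play_rows(
  rows=[
    [0,0,0,0,0,0,6],
    [0,0,0,0,0,0,6],
    [0,0,0,0,0,0,6],
    [0,0,0,0,0,0,6],
    [0,0,0,0,0,0,6],
    [0,0,0,0,0,0,6],
  ],
)

```text
time_s: 1.92
ee_pos: [486.9, -311.1, 200.2]
eef_rot: [3.142, -0.0, -0.279]
ft_force: [0.3, -0.6, 0.4]
width: 60.1
grip_force: 0.0
```

Run:
```python
from h import *
for k in range(2):
    st=robot.get_state();print(st['time_s'],st['ee_pos'],st['eef_rot'])
    c=cam('wrist',st);save('wrist','w3')
im=cv2.imread('pics/w3.png')
for n,lo,hi,z in(('yel',(24,150,120),(34,255,255),82),('red',(0,200,150),(6,255,255),51)):
    for b in blob(im,lo,hi): print(n,b,at_z(c,b[1],z))
m=cv2.inRange(cv2.cvtColor(im,cv2.COLOR_BGR2HSV),np.array((24,150,120)),np.array((34,255,255)))
for r in range(200,246,4):
    x=np.where(m[r,300:340])[0]+300
    if len(x):print(r,x.min(),x.max(),im[r,322])
```

```text
1.9167 [ 486.88365834 -311.05196036  200.24179239] [ 3.14152733e+00 -1.14349733e-04 -2.79492908e-01]
1.9667 [ 486.91180577 -310.95404258  200.22144127] [ 3.14156967e+00 -6.96901343e-05 -2.79328759e-01]
yel (694, [322.5, 223.9], [314, 205, 18, 39]) [ 484.34656405 -313.78541826   82.        ]
red (420, [204.0, 159.8], [195, 148, 19, 25]) [ 549.24776976 -238.91847333   51.        ]
red (107, [321.8, 163.7], [315, 151, 16, 25]) [ 521.67975623 -324.15132289   51.        ]
208 314 331 [ 56 254 255]
212 314 331 [ 58 253 255]
216 314 331 [ 61 253 255]
220 314 331 [ 62 254 255]
224 314 331 [ 62 254 255]
228 314 331 [ 64 254 255]
232 314 331 [ 57 253 255]
236 314 331 [ 60 254 255]
240 314 331 [ 59 254 255]
```

Run:
```python
from h import *
p=robot.camera_params('wrist');print(np.round(p['mount'],4),p['K'])
c=cam('wrist')
im=cv2.imread('pics/w3.png')
for r in (300,304,308,312,316,320): 
    g=im[r,:,:].astype(int).sum(1); d=np.where(g<110)[0]; d=d[(d>180)&(d<460)]; print(r,d[d<320].max() if (d<320).any() else 0,d[d>320].min() if (d>320).any() else 0)
st=robot.get_state();A=R.from_euler('xyz',st['eef_rot'])
for z in(0,15,17,100,118):print(z,proj(c,A.apply([0,0,z])+st['ee_pos']))
```

```text
[[-7.000000e-04 -9.504000e-01 -3.110000e-01  7.836800e+01]
 [ 1.000000e+00 -6.000000e-04 -3.000000e-04  5.307000e-01]
 [ 1.000000e-04 -3.110000e-01  9.504000e-01 -1.568317e+02]
 [ 0.000000e+00  0.000000e+00  0.000000e+00  1.000000e+00]] [[398.46534967   0.         318.36440286]
 [  0.         398.46534967 237.04214358]
 [  0.           0.           1.        ]]
300 0 0
304 0 398
308 0 397
312 238 397
316 236 397
320 240 397
0 [317.29481031 296.12004895]
15 [317.37873714 281.72928403]
17 [317.3889737  279.97404137]
100 [317.68595778 229.05077733]
118 [317.72871471 221.71933335]
```

Call:
play_rows(
  rows=[
    [0,0.05,1,0,0,0,6],
    [0,0.1,2.5,0,0,0,6],
    [0,0.2,4,0,0,0,6],
    [0,0.25,5.5,0,0,0,6],
    [0,0.3,7,0,0,0,6],
    [0,0.3,8.2,0,0,0,6],
    [0,0.3,9,0,0,0,6],
    [0,0.3,9,0,0,0,6],
    [0,0.3,9,0,0,0,6],
    [0,0.3,9,0,0,0,6],
    [0,0.3,9,0,0,0,6],
    [0,0.3,9,0,0,0,6],
  ],
)

```text
time_s: 3.02
ee_pos: [486.6, -314.0, 111.0]
eef_rot: [3.141, -0.001, -0.279]
ft_force: [1.2, 1.5, 0.3]
width: 60.3
grip_force: 0.0
```

Run:
```python
from h import *
st=robot.get_state();print(st['time_s'],st['ee_pos'],st['eef_rot'])
c=cam('wrist',st);save('wrist','w4',s=1.25)
im=cv2.imread('pics/w4_full.png')
for b in blob(im,(24,150,120),(34,255,255)): print(b)
A=R.from_euler('xyz',st['eef_rot'])
for x in(-15,0,15):
  for y in(-7,7):print(x,y,proj(c,[*(A.apply([x,y,0])+st['ee_pos'])[:2],82]).round(1))
```

```text
3.0167 [ 486.61972668 -314.03664708  110.95126496] [ 3.14118723e+00 -1.46812308e-03 -2.79161977e-01]
(958, [318.4, 281.2], [306, 260, 26, 41])
-15 -7 [303.9 297.2]
-15 7 [331.  297.1]
0 -7 [303.5 270.3]
0 7 [331.3 270.2]
15 -7 [303.2 242.1]
15 7 [331.6 242.1]
```

View pics/w4.png

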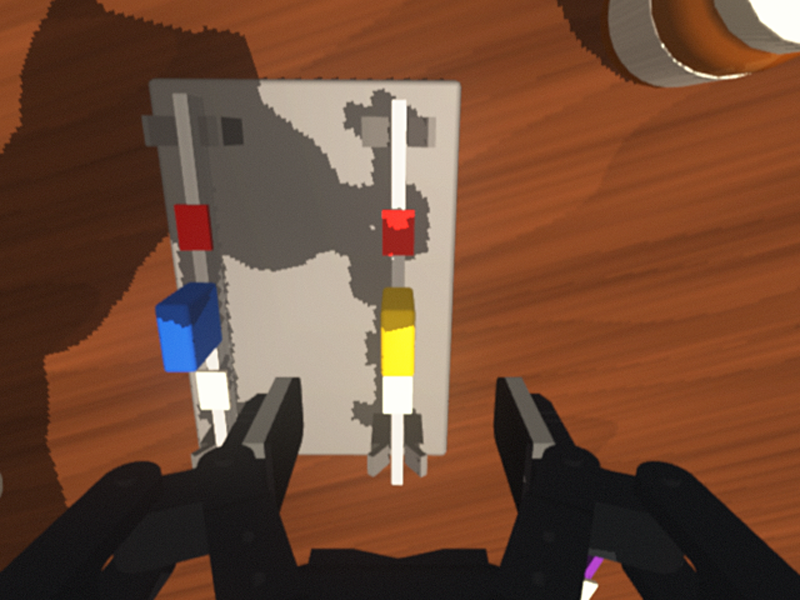

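Run:
```python
from h import *
st=robot.get_state();print(st['ee_pos']);c=cam('wrist',st);A=R.from_euler('xyz',st['eef_rot'])
f=lambda u,v,z:A.inv().apply(at_z(c,(u/1.25-.1,v/1.25-.1),z)-st['ee_pos']).round(1)[:2]
for n,u,v,z in(('bladefar',399,100,48),('bladenear',397,485,48),('redfar',398,210,51),('rednear_top',398,252,51),('handlefar',398,288,82),('whitenear',397,413,48),('racktop',310,80,12),('rackbot',320,454,12)):print(n,f(u,v,z))
```

```text
[ 486.56100457 -314.00136211  110.86627742]
bladefar [91.4  0.9]
bladenear [-98.5  -0.2]
redfar [46.8  0.5]
rednear_top [28.2  0.4]
handlefar [21.1  0.4]
whitenear [-55.1  -0.1]
racktop [102.4 -41.1]
rackbot [-105.   -46.6]
```

Call:
play_rows(
  rows=[
    [-0.1,0.03,1,0,0,0,6],
    [-0.2,0.03,2,0,0,0,6],
    [-0.25,0.03,3,0,0,0,6],
    [-0.25,0.03,3.8,0,0,0,6],
    [-0.25,0.03,4.2,0,0,0,6],
    [-0.25,0.03,4.2,0,0,0,6],
    [-0.25,0.03,4.2,0,0,0,6],
    [-0.25,0.03,4.2,0,0,0,6],
  ],
)

```text
time_s: 3.73
ee_pos: [484.0, -313.6, 68.4]
eef_rot: [3.141, -0.001, -0.279]
ft_force: [-0.9, 0.4, 0.4]
width: 60.0
grip_force: 0.0
```

Call:
play_rows(
  rows=[
    [0,0,0,0,0,0,4],
    [0,0,0,0,0,0,3],
    [0,0,0,0,0,0,2],
    [0,0,0,0,0,0,1],
    [0,0,0,0,0,0,1],
    [0,0,0,0,0,0,0.8],
    [0,0,0,0,0,0,0.8],
    [0,0,0,0,0,0,0.8],
  ],
  squeeze=40,
)

```text
time_s: 4.4
ee_pos: [483.8, -313.4, 68.3]
eef_rot: [3.142, -0.0, -0.279]
ft_force: [-0.1, 0.0, 1.6]
width: 7.9
grip_force: 0.6
```

Run:
```python
from h import *
print(robot.get_state()['ft_force']);save('wrist','w5',s=1.25)
```

```text
[-0.12664334  0.03704654  1.5975719 ]
```

View pics/w5.png

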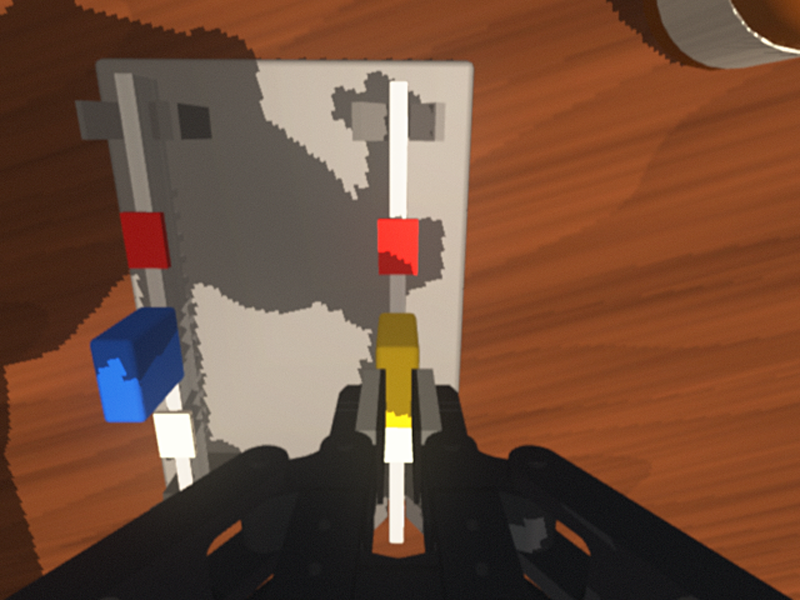

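The handle sits between the pads, but the fingers stopped at the commanded opening with almost no grip, so I'll command a full close.

Call:
play_rows(
  rows=[
    [0,0,0,0,0,0,0],
    [0,0,0,0,0,0,0],
    [0,0,0,0,0,0,0],
    [0,0,0,0,0,0,0],
  ],
  squeeze=40,
)

```text
time_s: 4.78
ee_pos: [483.8, -313.4, 68.4]
eef_rot: [3.142, -0.0, -0.279]
ft_force: [-0.7, 0.2, 3.7]
width: 0.4
grip_force: 1.9
```

Run:
```python
from h import *
c=cam('scene');p=proj(c,[485,-313,70]);print(p)
save('wrist','w6');save('scene','s6')
a=cv2.imread('pics/w6.png')[220:440,200:440];b=cv2.imread('pics/s6.png')
x,y=int(p[0]),int(p[1]);b=b[max(y-70,0):y+40,x-60:x+60]
cv2.imwrite('pics/c6.png',np.hstack([cv2.resize(a,(400,366)),cv2.resize(b,(400,366),interpolation=cv2.INTER_CUBIC)]))
```

```text
[270.20370086 178.72858499]
```

View pics/c6.png

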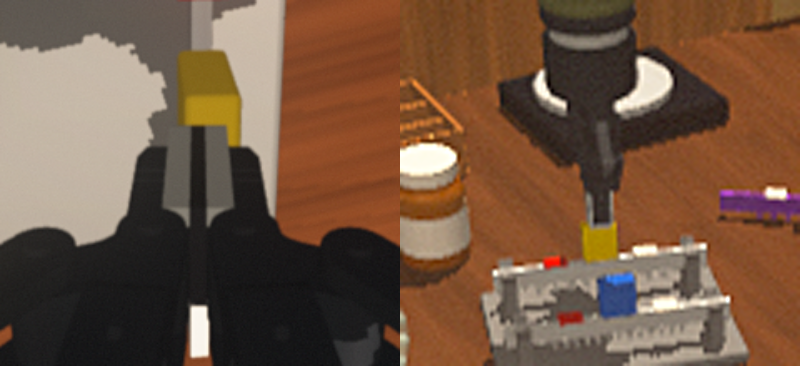

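The fingers are above the handle: the scene crop shows the shut tips touching the handle top, at z≈82 for TCP z 68. So the real tips are about 14 mm behind the stated TCP, not 17 ahead of it. The tip spacing in the earlier wrist picture agrees with this. I'll back up, open and re-measure.

Call:
play_rows(
  rows=[
    [0,0,-1,0,0,0,1],
    [0,0,-2,0,0,0,3],
    [0,0,-3,0,0,0,5],
    [0,0,-4,0,0,0,6],
    [0,0,-4,0,0,0,6],
    [0,0,-4,0,0,0,6],
    [0,0,-4,0,0,0,6],
    [0,0,-4,0,0,0,6],
    [0,0,-4,0,0,0,6],
  ],
)

```text
time_s: 5.63
ee_pos: [483.3, -313.1, 107.7]
eef_rot: [-3.141, 0.001, -0.279]
ft_force: [-0.3, -0.8, -0.5]
width: 59.6
grip_force: 0.0
```

Run:
```python
from h import *
st=robot.get_state();print(st['time_s'],st['ee_pos'],st['eef_rot'],st['ft_force'],st['width'])
c=cam('wrist',st);save('wrist','w7',s=1.25)
im=cv2.imread('pics/w7_full.png')
m=cv2.inRange(cv2.cvtColor(im,cv2.COLOR_BGR2HSV),np.array((24,150,60)),np.array((34,255,255)))
for r in range(220,320,6):
    x=np.where(m[r,280:360])[0]+280
    if len(x):print(r,x.min(),x.max())
```

```text
5.6333 [ 483.30731971 -313.14999582  107.70143335] [-3.14139453e+00  1.01251265e-03 -2.79152289e-01] [-0.3000371  -0.83260407 -0.54158204] 59.62093902717316
268 299 325
274 300 325
280 300 325
286 300 324
292 300 324
```

View pics/w7.png

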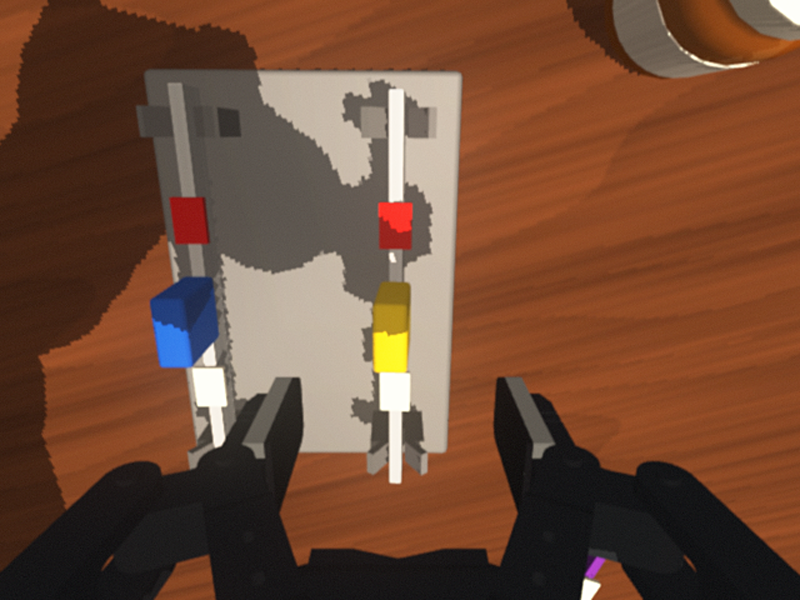

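Call:
play_rows(
  rows=[
    [0,-0.1,1,0,0,0,5],
    [0,-0.1,2,0,0,0,5],
    [0,-0.1,3,0,0,0,5],
    [0,-0.1,4,0,0,0,5],
    [0,-0.1,5,0,0,0,5],
    [0,-0.1,6,0,0,0,5],
    [0,-0.1,6.5,0,0,0,5],
    [0,-0.1,6.9,0,0,0,5],
    [0,-0.1,6.9,0,0,0,5],
    [0,-0.1,6.9,0,0,0,5],
    [0,-0.1,6.9,0,0,0,5],
  ],
)

```text
time_s: 6.6
ee_pos: [484.3, -312.7, 39.6]
eef_rot: [3.141, -0.001, -0.279]
ft_force: [0.4, -0.3, 0.2]
width: 49.8
grip_force: 0.0
```

Call:
play_rows(
  rows=[
    [0,0,0,0,0,0,4],
    [0,0,0,0,0,0,3],
    [0,0,0,0,0,0,2],
    [0,0,0,0,0,0,1.4],
    [0,0,0,0,0,0,1],
    [0,0,0,0,0,0,0],
    [0,0,0,0,0,0,0],
    [0,0,0,0,0,0,0],
  ],
  squeeze=40,
)

```text
time_s: 7.27
ee_pos: [484.1, -312.6, 39.5]
eef_rot: [3.141, -0.0, -0.279]
ft_force: [-1.1, -0.2, 5.2]
width: 13.5
grip_force: 40.3
```

Call:
play_rows(
  rows=[
    [0,0,-0.5,0,0,0,0],
    [0,0,-1.5,0,0,0,0],
    [0,0,-3,0,0,0,0],
    [0,0,-5,0,0,0,0],
    [0,0,-7,0,0,0,0],
    [0,0,-9,0,0,0,0],
    [0,0,-11,0,0,0,0],
    [0,0,-13,0,0,0,0],
    [0,0,-14.5,0,0,0,0],
    [0,0,-15.5,0,0,0,0],
    [0,0,-16,0,0,0,0],
    [0,0,-16,0,0,0,0],
  ],
)

```text
time_s: 8.27
ee_pos: [484.3, -312.6, 200.2]
eef_rot: [3.141, -0.002, -0.279]
ft_force: [0.2, 0.4, -1.6]
width: 13.4
grip_force: 39.5
```

Run:
```python
from h import *
st=robot.get_state();print(st['ee_pos'],st['ft_force'],st['wrist_torque'],st['width'])
go([504.8,230.4,190],.233)
save('wrist','w8')
im=cv2.imread('pics/w8.png');c=cam('wrist')
for b in blob(im,(0,180,100),(6,255,255)): print(b)
```

```text
[ 484.31947063 -312.56620189  200.20181985] [ 0.16314237  0.43410038 -1.64924933] [-0.0182127  -0.03480428 -0.00091029] 13.408336823415633
 [-12.99 -52.76   0.98] [ 0.001 -0.002 -0.512]
(475, [200.9, 157.4], [191, 145, 20, 26])
(1801, [318.7, 212.7], [301, 188, 36, 51])
```

Call:
play_rows(
  rows=[
    [-0.3,-1.2,0,0,0,-0.01,0],
    [-0.8,-3.2,0,0,0,-0.03,0],
    [-1.5,-6,0,0,0,-0.06,0],
    [-2.2,-9,0.1,0,0,-0.09,0],
    [-3,-12,0.2,0,0,-0.12,0],
    [-3.7,-15,0.2,0,0,-0.15,0],
    [-4.5,-18,0.3,0,0,-0.18,0],
    [-5.2,-21,0.4,0,0,-0.21,0],
    [-6,-24,0.4,0,0,-0.24,0],
    [-6.7,-27,0.5,0,0,-0.27,0],
    [-7.3,-29.5,0.6,0,0,-0.29,0],
    [-7.7,-31,0.6,0,0,-0.3,0],
  ],
)

```text
time_s: 9.32
ee_pos: [494.0, 11.8, 192.1]
eef_rot: [-3.139, 0.003, 0.028]
ft_force: [0.9, 0.3, -0.9]
width: 13.3
grip_force: 39.6
```

Run:
```python
from h import *
st=robot.get_state();print(st['ee_pos'],st['eef_rot'])
go([504.8,230.4,190],.233)
```

```text
[494.00390857  11.80028987 192.07766009] [-3.13935177e+00  2.54767322e-03  2.75899109e-02]
 [  1.68 -21.82   0.25] [-0.002  0.002 -0.205]
```

Call:
play_rows(
  rows=[
    [0.2,-2,0,0,0,-0.02,0],
    [0.4,-5,0.1,0,0,-0.05,0],
    [0.6,-8,0.1,0,0,-0.08,0],
    [0.9,-11,0.2,0,0,-0.11,0],
    [1.1,-14,0.2,0,0,-0.14,0],
    [1.4,-17,0.2,0,0,-0.17,0],
    [1.6,-19.5,0.3,0,0,-0.19,0],
    [1.7,-21.3,0.3,0,0,-0.205,0],
    [1.7,-21.8,0.3,0,0,-0.205,0],
    [1.7,-21.8,0.3,0,0,-0.205,0],
    [1.7,-21.8,0.3,0,0,-0.205,0],
    [1.7,-21.8,0.3,0,0,-0.205,0],
  ],
)

```text
time_s: 10.32
ee_pos: [507.5, 222.8, 189.8]
eef_rot: [3.14, 0.001, 0.223]
ft_force: [-0.2, 0.3, -0.7]
width: 13.7
grip_force: 39.6
```

Call:
play_rows(
  rows=[
    [0,0,0,0,0,0,0],
    [0,0,0,0,0,0,0],
    [0,0,0,0,0,0,0],
    [0,0,0,0,0,0,0],
  ],
)

```text
time_s: 10.65
ee_pos: [507.9, 224.5, 190.3]
eef_rot: [3.141, -0.0, 0.225]
ft_force: [-0.4, 0.3, 0.1]
width: 13.7
grip_force: 39.6
```

Run:
```python
from h import *
st=robot.get_state();print(st['ee_pos'],st['eef_rot'])
go([504.8,230.4,190],.233)
save('wrist','w9',s=1.25)
c=cam('wrist',st)
S=np.array([504.8,230.4]);u=np.array([np.cos(.233),np.sin(.233)]);v=np.array([-u[1],u[0]])
for x in(81,-81):
  for y in (-13,-5,5,13):
    print(x,y,(proj(c,[*(S+x*u+y*v),100 if abs(y)>5 else 89])*1.25).round(0))
print((proj(c,[*(S+125*u+45*v),14])*1.25).round(0),(proj(c,[*(S+125*u-45*v),14])*1.25).round(0))
```

```text
[507.93201457 224.54952065 190.25306302] [ 3.14139573e+00 -7.94332768e-05  2.24896010e-01]
 [-0.17 -0.64  0.03] [ 0.    -0.    -0.008]
81 -13 [411. 131.]
81 -5 [394. 131.]
81 5 [374. 131.]
81 13 [356. 131.]
-81 -13 [411. 429.]
-81 -5 [397. 419.]
-81 5 [380. 419.]
-81 13 [366. 430.]
[312.  56.] [460.  55.]
```

View pics/w9.png

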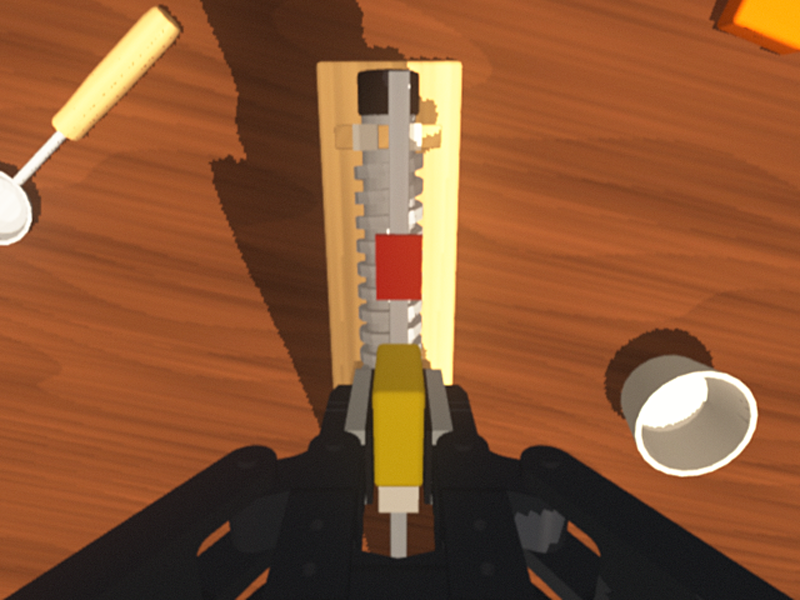

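Wrist view: the stand base's far edge spans columns 318–462 and the fork 335–440, both centred at about 389. The blade is at 399, so it needs to go about 5 mm to tool −y and turn slightly.

Call:
play_rows(
  rows=[
    [-0.1,-0.1,1,0,0,0,0],
    [-0.2,-0.3,2.5,0,0,-0.006,0],
    [-0.3,-0.5,4,0,0,-0.006,0],
    [-0.3,-0.52,5.5,0,0,-0.006,0],
    [-0.3,-0.52,6.5,0,0,-0.006,0],
    [-0.3,-0.52,7.2,0,0,-0.006,0],
    [-0.3,-0.52,7.5,0,0,-0.006,0],
    [-0.3,-0.52,7.5,0,0,-0.006,0],
    [-0.3,-0.52,7.5,0,0,-0.006,0],
    [-0.3,-0.52,7.5,0,0,-0.006,0],
    [-0.3,-0.52,7.5,0,0,-0.006,0],
  ],
)

```text
time_s: 11.62
ee_pos: [504.2, 229.7, 115.8]
eef_rot: [-3.141, -0.001, 0.232]
ft_force: [0.2, 1.2, -0.2]
width: 13.2
grip_force: 39.6
```

Run:
```python
from h import *
st=robot.get_state();print(st['ee_pos'],st['eef_rot'],st['ft_force'])
save('wrist','w10');save('scene','s10');save('top','t10')
c=cam('scene');p=proj(c,[504.8,230.4,80]).astype(int);print(p)
b=cv2.imread('pics/s10.png')[p[1]-75:p[1]+45,p[0]-60:p[0]+60]
a=cv2.imread('pics/w10.png')[40:280,190:430]
cv2.imwrite('pics/c10.png',np.hstack([cv2.resize(x,(400,400),interpolation=cv2.INTER_CUBIC) for x in(a,b)]))
```

```text
[504.21208453 229.70237833 115.82068638] [-3.14135592e+00 -1.34039033e-03  2.31745842e-01] [ 0.19071066  1.17532926 -0.18059025]
[379 290]
```

View pics/c10.png

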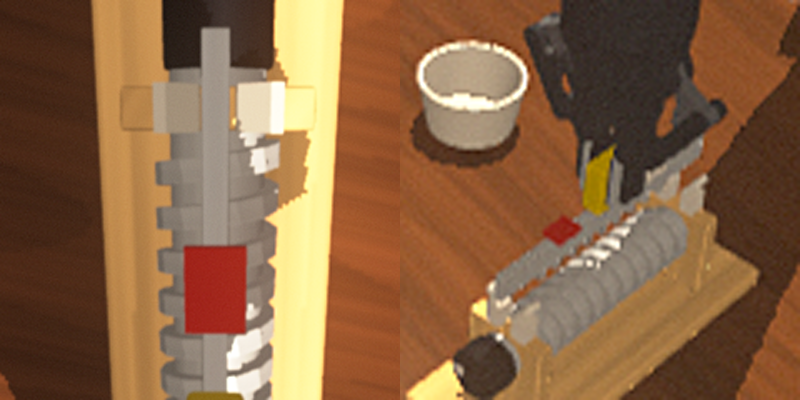

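The last view shows the blade over the fork slot, about 1 mm left of centre. I'll go down gently.

Call:
play_rows(
  rows=[
    [0,0.08,0.3,0,0,0,0],
    [0,0.08,0.6,0,0,0,0],
    [0,0.08,0.9,0,0,0,0],
    [0,0.08,1.2,0,0,0,0],
    [0,0.08,1.4,0,0,0,0],
    [0,0.08,1.6,0,0,0,0],
    [0,0.08,1.8,0,0,0,0],
    [0,0.08,1.8,0,0,0,0],
    [0,0.08,1.8,0,0,0,0],
  ],
)

```text
time_s: 12.52
ee_pos: [503.8, 228.7, 97.1]
eef_rot: [3.141, 0.0, 0.232]
ft_force: [0.3, 0.5, -0.5]
width: 13.3
grip_force: 39.6
```

Call:
play_rows(
  rows=[
    [0,0,0.05,0,0,0,0],
    [0,0,0.1,0,0,0,0],
    [0,0,0.15,0,0,0,0],
    [0,0,0.2,0,0,0,0],
    [0,0,0.2,0,0,0,0],
    [0,0,0.2,0,0,0,0],
  ],
)

```text
time_s: 13.02
ee_pos: [503.9, 228.7, 95.2]
eef_rot: [3.142, -0.0, 0.232]
ft_force: [-0.5, -0.1, -0.4]
width: 13.4
grip_force: 39.6
```

Call:
play_rows(
  rows=[
    [0,0,0.03,0,0,0,0],
    [0,0,0.06,0,0,0,0],
    [0,0,0.09,0,0,0,0],
    [0,0,0.12,0,0,0,0],
    [0,0,0.12,0,0,0,0],
    [0,0,0.12,0,0,0,0],
  ],
)

```text
time_s: 13.52
ee_pos: [503.9, 228.7, 94.0]
eef_rot: [3.142, -0.0, 0.232]
ft_force: [0.2, -0.4, -1.4]
width: 13.5
grip_force: 39.6
```

Call:
play_rows(
  rows=[
    [0,0,0.03,0,0,0,0],
    [0,0,0.06,0,0,0,0],
    [0,0,0.09,0,0,0,0],
    [0,0,0.12,0,0,0,0],
    [0,0,0.12,0,0,0,0],
    [0,0,0.12,0,0,0,0],
  ],
)

```text
time_s: 14.02
ee_pos: [503.9, 228.7, 92.7]
eef_rot: [3.142, 0.0, 0.232]
ft_force: [-0.2, -0.3, -0.9]
width: 13.5
grip_force: 39.6
```

Call:
play_rows(
  rows=[
    [0,0,0.02,0,0,0,0],
    [0,0,0.04,0,0,0,0],
    [0,0,0.06,0,0,0,0],
    [0,0,0.06,0,0,0,0],
    [0,0,0.06,0,0,0,0],
  ],
)

```text
time_s: 14.43
ee_pos: [503.9, 228.7, 92.2]
eef_rot: [3.141, 0.0, 0.232]
ft_force: [-0.5, -0.9, -0.1]
width: 13.0
grip_force: 39.6
```

Call:
play_rows(
  rows=[
    [0,0,0.02,0,0,0,0],
    [0,0,0.04,0,0,0,0],
    [0,0,0.06,0,0,0,0],
    [0,0,0.06,0,0,0,0],
    [0,0,0.06,0,0,0,0],
  ],
)

```text
time_s: 14.85
ee_pos: [504.0, 228.7, 91.6]
eef_rot: [3.142, -0.0, 0.232]
ft_force: [-0.2, 0.1, -1.6]
width: 13.3
grip_force: 39.6
```

Call:
play_rows(
  rows=[
    [0,0,0.02,0,0,0,0],
    [0,0,0.04,0,0,0,0],
    [0,0,0.06,0,0,0,0],
    [0,0,0.06,0,0,0,0],
    [0,0,0.06,0,0,0,0],
  ],
)

```text
time_s: 15.27
ee_pos: [503.9, 228.7, 90.9]
eef_rot: [3.142, -0.0, 0.232]
ft_force: [-0.0, -0.6, 0.2]
width: 13.4
grip_force: 39.6
```

Call:
play_rows(
  rows=[
    [0,0,0.02,0,0,0,0],
    [0,0,0.04,0,0,0,0],
    [0,0,0.06,0,0,0,0],
    [0,0,0.06,0,0,0,0],
    [0,0,0.06,0,0,0,0],
  ],
)

```text
time_s: 15.68
ee_pos: [503.9, 228.8, 90.4]
eef_rot: [3.142, -0.0, 0.232]
ft_force: [-1.1, 0.2, -0.5]
width: 13.4
grip_force: 39.6
```

Call:
play_rows(
  rows=[
    [0,0,0.02,0,0,0,0],
    [0,0,0.04,0,0,0,0],
    [0,0,0.06,0,0,0,0],
    [0,0,0.06,0,0,0,0],
    [0,0,0.06,0,0,0,0],
  ],
)

```text
time_s: 16.1
ee_pos: [504.0, 228.7, 89.8]
eef_rot: [3.142, -0.0, 0.232]
ft_force: [-0.2, -0.5, -0.1]
width: 13.3
grip_force: 39.6
```

Call:
play_rows(
  rows=[
    [0,0,0.02,0,0,0,0],
    [0,0,0.04,0,0,0,0],
    [0,0,0.06,0,0,0,0],
    [0,0,0.06,0,0,0,0],
    [0,0,0.06,0,0,0,0],
  ],
)

```text
time_s: 16.52
ee_pos: [504.0, 228.7, 89.2]
eef_rot: [3.142, -0.0, 0.232]
ft_force: [0.0, -0.7, -1.3]
width: 13.4
grip_force: 39.6
```

Call:
play_rows(
  rows=[
    [0,0,0.02,0,0,0,0],
    [0,0,0.04,0,0,0,0],
    [0,0,0.06,0,0,0,0],
    [0,0,0.06,0,0,0,0],
    [0,0,0.06,0,0,0,0],
  ],
)

```text
time_s: 16.93
ee_pos: [504.0, 228.7, 88.5]
eef_rot: [3.142, -0.0, 0.232]
ft_force: [1.3, 0.4, -1.2]
width: 13.2
grip_force: 39.6
```

Call:
play_rows(
  rows=[
    [0,0,0.02,0,0,0,0],
    [0,0,0.04,0,0,0,0],
    [0,0,0.06,0,0,0,0],
    [0,0,0.06,0,0,0,0],
    [0,0,0.06,0,0,0,0],
  ],
)

```text
time_s: 17.35
ee_pos: [504.0, 228.8, 88.0]
eef_rot: [3.142, -0.0, 0.232]
ft_force: [0.5, 0.6, -0.1]
width: 13.5
grip_force: 39.6
```

Call:
play_rows(
  rows=[
    [0,0,0.02,0,0,0,0],
    [0,0,0.04,0,0,0,0],
    [0,0,0.06,0,0,0,0],
    [0,0,0.06,0,0,0,0],
    [0,0,0.06,0,0,0,0],
  ],
)

```text
time_s: 17.77
ee_pos: [504.0, 228.8, 87.5]
eef_rot: [3.142, -0.0, 0.232]
ft_force: [0.7, -0.4, 1.0]
width: 13.6
grip_force: 39.9
```

Run:
```python
from h import *
save('wrist','w11')
for n in('w8','w10','w11'):
    im=cv2.imread(f'pics/{n}_full.png')
    for b in blob(im,(0,180,80),(6,255,255)):
        if abs(b[1][0]-318)<30: print(n,b)
    m=cv2.inRange(cv2.cvtColor(im,cv2.COLOR_BGR2HSV),np.array((20,150,60)),np.array((34,255,255)))
    for b in blob(im,(24,180,80),(34,255,255)):
        if abs(b[1][0]-318)<30: print(n,'y',b)
print([robot.get_state()['ft_force'].round(1).tolist() for _ in range(3)])
```

```text
w8 (1801, [318.7, 212.7], [301, 188, 36, 51])
w8 y (288, [318.1, 383.6], [300, 378, 38, 11])
w10 (1853, [318.5, 213.3], [301, 188, 36, 52])
w10 y (254, [329.4, 378.2], [321, 368, 17, 21])
w11 (1849, [318.6, 213.1], [301, 188, 37, 52])
w11 y (412, [325.6, 376.9], [315, 362, 23, 27])
[[0.0, 0.0, 2.5], [0.0, 0.0, 2.5], [0.0, 0.0, 2.5]]
```

Call:
play_rows(
  rows=[
    [0,0,0.02,0,0,0,0],
    [0,0,0.04,0,0,0,0],
    [0,0,0.06,0,0,0,0],
    [0,0,0.06,0,0,0,0],
    [0,0,0.06,0,0,0,0],
  ],
)

```text
time_s: 18.23
ee_pos: [504.0, 228.8, 87.4]
eef_rot: [3.142, -0.0, 0.232]
ft_force: [-1.3, -0.3, 7.3]
width: 13.4
grip_force: 40.9
```

Contact came at TCP z≈87.5, which is the height expected for home. I'll test for the groove walls by nudging along the screw.

Call:
play_rows(
  rows=[
    [0,0,-0.05,0,0,0,0],
    [0.05,0,-0.05,0,0,0,0],
    [0.1,0,-0.05,0,0,0,0],
    [0.15,0,-0.05,0,0,0,0],
    [0.15,0,-0.05,0,0,0,0],
    [0.15,0,-0.05,0,0,0,0],
  ],
)

```text
time_s: 18.73
ee_pos: [504.0, 228.8, 87.5]
eef_rot: [3.141, 0.003, 0.232]
ft_force: [-3.8, -0.8, 7.6]
width: 13.5
grip_force: 40.8
```

Call:
play_rows(
  rows=[
    [-0.05,0,0,0,0,0,0],
    [-0.1,0,0,0,0,0,0],
    [-0.15,0,0,0,0,0,0],
    [-0.2,0,0,0,0,0,0],
    [-0.25,0,0,0,0,0,0],
    [-0.3,0,0,0,0,0,0],
    [-0.3,0,0,0,0,0,0],
    [-0.3,0,0,0,0,0,0],
  ],
)

```text
time_s: 19.4
ee_pos: [503.9, 228.7, 87.5]
eef_rot: [-3.141, -0.003, 0.232]
ft_force: [3.9, -0.2, 2.6]
width: 13.5
grip_force: 40.1
```

Call:
play_rows(
  rows=[
    [0.15,0,-0.06,0,0,0,0],
    [0.15,0,-0.1,0,0,0,0],
    [0.15,0,-0.1,0,0,0,0],
    [0.15,0,-0.1,0,0,0,0],
  ],
)

```text
time_s: 19.73
ee_pos: [503.8, 228.8, 87.9]
eef_rot: [3.142, 0.0, 0.232]
ft_force: [3.0, 0.2, -1.8]
width: 13.5
grip_force: 39.4
```

Call:
play_rows(
  rows=[
    [0.05,0,0,0,0,0,0],
    [0.1,0,0,0,0,0,0],
    [0.15,0,0,0,0,0,0],
    [0.2,0,0,0,0,0,0],
    [0.2,0,0,0,0,0,0],
    [0.2,0,0,0,0,0,0],
  ],
)

```text
time_s: 20.23
ee_pos: [505.2, 228.9, 88.1]
eef_rot: [3.141, 0.001, 0.232]
ft_force: [0.1, -0.3, 0.1]
width: 13.1
grip_force: 39.5
```

Call:
play_rows(
  rows=[
    [-0.05,0,0,0,0,0,0],
    [-0.1,0,0,0,0,0,0],
    [-0.2,0,0,0,0,0,0],
    [-0.3,0,0,0,0,0,0],
    [-0.4,0,0,0,0,0,0],
    [-0.4,0,0,0,0,0,0],
    [-0.4,0,0,0,0,0,0],
  ],
)

```text
time_s: 20.82
ee_pos: [503.6, 228.7, 88.6]
eef_rot: [-3.141, -0.003, 0.232]
ft_force: [5.3, 0.3, -2.1]
width: 13.6
grip_force: 39.3
```

The comb has about 1.5 mm of free play and is then blocked by a wall, so the teeth are in the groove. I'll centre it, lower it and release.

Call:
play_rows(
  rows=[
    [0.1,0,0,0,0,0,0],
    [0.2,0,0,0,0,0,0],
    [0.32,0,0,0,0,0,0],
    [0.32,0,0.03,0,0,0,0],
    [0.32,0,0.05,0,0,0,0],
    [0.32,0,0.05,0,0,0,0],
    [0.32,0,0.05,0,0,0,0],
  ],
  squeeze=20,
)

```text
time_s: 21.4
ee_pos: [504.0, 228.8, 87.6]
eef_rot: [3.141, 0.002, 0.232]
ft_force: [-0.9, 0.5, 0.9]
width: 13.4
grip_force: 39.8
```

Call:
play_rows(
  rows=[
    [0,0,0,0,0,0,1.6],
    [0,0,0,0,0,0,2],
    [0,0,0,0,0,0,2.6],
    [0,0,0,0,0,0,3],
    [0,0,0,0,0,0,3],
    [0,0,0,0,0,0,3],
    [0,0,0,0,0,0,3],
  ],
)

```text
time_s: 21.98
ee_pos: [505.1, 229.0, 87.8]
eef_rot: [3.142, -0.0, 0.232]
ft_force: [-0.2, 1.3, -0.1]
width: 29.7
grip_force: 0.0
```

Run:
```python
from h import *
st=robot.get_state();print(st['ee_pos'],st['ft_force'],st['width'])
save('wrist','w12')
im=cv2.imread('pics/w12_full.png')
for b in blob(im,(0,180,80),(6,255,255)):
    if abs(b[1][0]-318)<40: print(b)
```

```text
[505.07841966 229.0034814   87.76904804] [-0.19226536  1.28362249 -0.12188733] 29.702351300625153
(1822, [317.5, 215.8], [300, 191, 36, 51])
```

Call:
play_rows(
  rows=[
    [0,0,-0.7,0,0,0,3],
    [0,0,-1.8,0,0,0,3],
    [0,0,-3.2,0,0,0,3],
    [0,0,-4.6,0,0,0,3],
    [0,0,-5.6,0,0,0,3],
    [0,0,-6,0,0,0,2],
    [1,0,-6,0,0,0,0],
    [2.2,0,-6,0,0,0,0],
    [3.4,0,-6,0,0,0,0],
    [4,0,-6,0,0,0,0],
    [4,0,-6,0,0,0,0],
    [4,0,-6,0,0,0,0],
  ],
)

```text
time_s: 23.03
ee_pos: [543.5, 238.0, 147.5]
eef_rot: [3.141, 0.001, 0.232]
ft_force: [-0.5, -1.3, -0.9]
width: -0.4
grip_force: 0.0
```

Call:
play_rows(
  rows=[
    [0,0,0.5,0,0,0,0],
    [0,0,1.5,0,0,0,0],
    [0,0,2.5,0,0,0,0],
    [0,0,3.5,0,0,0,0],
    [0,0,4.5,0,0,0,0],
    [0,0,5,0,0,0,0],
    [0,0,5.3,0,0,0,0],
    [0,0,5.3,0,0,0,0],
    [0,0,5.3,0,0,0,0],
  ],
)

```text
time_s: 23.78
ee_pos: [544.1, 238.2, 94.7]
eef_rot: [3.141, -0.0, 0.232]
ft_force: [0.5, 0.4, 0.1]
width: -0.1
grip_force: 0.0
```

Run:
```python
from h import *
st=robot.get_state();print(st['ee_pos'],st['ft_force'],st['width'])
u=np.array([np.cos(.232),np.sin(.232)]);print((st['ee_pos'][:2]-[504,228.8])@u)
save('scene','s13')
```

```text
[544.11521024 238.2118283   94.72750211] [0.53434436 0.38876256 0.08173777] -0.08927704435135551
41.20447226956756
```

Call:
play_rows(
  rows=[
    [0,0,0.2,0,0,0,0],
    [0,0,0.4,0,0,0,0],
    [0,0,0.6,0,0,0,0],
    [0,0,0.7,0,0,0,0],
    [0,0,0.7,0,0,0,0],
  ],
)

```text
time_s: 24.25
ee_pos: [543.8, 238.1, 87.5]
eef_rot: [3.141, 0.0, 0.232]
ft_force: [0.7, -0.3, 0.2]
width: -0.2
grip_force: 0.0
```

Call:
play_rows(
  rows=[
    [0,0,0.05,0,0,0,0],
    [0,0,0.1,0,0,0,0],
    [0,0,0.15,0,0,0,0],
    [0,0,0.15,0,0,0,0],
    [0,0,0.15,0,0,0,0],
  ],
)

```text
time_s: 24.67
ee_pos: [544.0, 238.2, 86.3]
eef_rot: [3.142, 0.0, 0.232]
ft_force: [-0.0, -0.5, 0.2]
width: 0.1
grip_force: 0.0
```

Call:
play_rows(
  rows=[
    [0,0,0.04,0,0,0,0],
    [0,0,0.08,0,0,0,0],
    [0,0,0.1,0,0,0,0],
    [0,0,0.1,0,0,0,0],
    [0,0,0.1,0,0,0,0],
  ],
)

```text
time_s: 25.08
ee_pos: [544.0, 238.2, 85.3]
eef_rot: [3.142, -0.0, 0.232]
ft_force: [0.5, -0.1, -1.1]
width: 0.2
grip_force: 0.0
```

Call:
play_rows(
  rows=[
    [0,0,0.04,0,0,0,0],
    [0,0,0.08,0,0,0,0],
    [0,0,0.1,0,0,0,0],
    [0,0,0.1,0,0,0,0],
    [0,0,0.1,0,0,0,0],
  ],
)

```text
time_s: 25.5
ee_pos: [544.2, 238.0, 84.9]
eef_rot: [3.141, -0.0, 0.232]
ft_force: [-1.0, -0.4, 4.8]
width: -0.0
grip_force: 2.8
```

Call:
play_rows(
  rows=[
    [0,0,0.04,0,0,0,0],
    [0,0,0.08,0,0,0,0],
    [0,0,0.1,0,0,0,0],
    [0,0,0.1,0,0,0,0],
    [0,0,0.1,0,0,0,0],
  ],
)

```text
time_s: 25.92
ee_pos: [544.3, 238.0, 84.8]
eef_rot: [3.141, -0.001, 0.232]
ft_force: [-1.7, -2.3, 11.7]
width: -0.4
grip_force: 6.0
```

Red pad pressed with about 10 N. Next, the white pad.

Call:
play_rows(
  rows=[
    [0,0,-0.5,0,0,0,0],
    [0,0,-1.5,0,0,0,0],
    [0,0,-3,0,0,0,0],
    [0,0,-4.5,0,0,0,0],
    [0,0,-5.6,0,0,0,0],
    [-0.5,0,-6,0,0,0,0],
    [-2,0,-6,0,0,0,0],
    [-4,0,-6,0,0,0,0],
    [-6,0,-6,0,0,0,0],
    [-7.5,0,-6,0,0,0,0],
    [-8.1,0,-6,0,0,0,0],
    [-8.1,0,-6,0,0,0,0],
  ],
)

```text
time_s: 26.92
ee_pos: [463.4, 219.2, 143.2]
eef_rot: [3.141, 0.002, 0.233]
ft_force: [0.3, -0.5, 0.0]
width: 0.2
grip_force: 0.0
```

Call:
play_rows(
  rows=[
    [0,0,0.5,0,0,0,0],
    [0,0,1.5,0,0,0,0],
    [0,0,2.5,0,0,0,0],
    [0,0,3.5,0,0,0,0],
    [0,0,4.3,0,0,0,0],
    [0,0,5,0,0,0,0],
    [0,0,5.3,0,0,0,0],
    [0,0,5.5,0,0,0,0],
    [0,0,5.5,0,0,0,0],
    [0,0,5.5,0,0,0,0],
  ],
)

```text
time_s: 27.75
ee_pos: [465.3, 219.7, 88.4]
eef_rot: [-3.142, -0.0, 0.232]
ft_force: [0.6, 0.1, -0.0]
width: -0.3
grip_force: 0.0
```

Run:
```python
from h import *
st=robot.get_state();print(st['ee_pos'],st['ft_force'])
u=np.array([np.cos(.232),np.sin(.232)]);print((st['ee_pos'][:2]-[504,228.8])@u)
```

```text
[465.34436497 219.65274731  88.41826664] [ 0.55489591  0.09251541 -0.01738719]
-39.72316888490678
```

Call:
play_rows(
  rows=[
    [0,0,0.1,0,0,0,0],
    [0,0,0.2,0,0,0,0],
    [0,0,0.27,0,0,0,0],
    [0,0,0.27,0,0,0,0],
    [0,0,0.27,0,0,0,0],
  ],
)

```text
time_s: 28.17
ee_pos: [465.2, 219.6, 85.7]
eef_rot: [3.142, -0.0, 0.232]
ft_force: [0.4, 0.7, -0.1]
width: -0.1
grip_force: 0.0
```

Call:
play_rows(
  rows=[
    [0,0,0.04,0,0,0,0],
    [0,0,0.08,0,0,0,0],
    [0,0,0.1,0,0,0,0],
    [0,0,0.1,0,0,0,0],
    [0,0,0.1,0,0,0,0],
  ],
)

```text
time_s: 28.58
ee_pos: [465.3, 219.5, 84.9]
eef_rot: [3.141, -0.0, 0.232]
ft_force: [-1.5, -1.3, 5.1]
width: -0.1
grip_force: 2.7
```

Call:
play_rows(
  rows=[
    [0,0,0.03,0,0,0,0],
    [0,0,0.06,0,0,0,0],
    [0,0,0.08,0,0,0,0],
    [0,0,0.08,0,0,0,0],
    [0,0,0.08,0,0,0,0],
  ],
)

```text
time_s: 29.0
ee_pos: [465.2, 219.5, 84.8]
eef_rot: [3.142, -0.001, 0.232]
ft_force: [-2.1, -1.7, 12.6]
width: 0.0
grip_force: 6.3
```

Both pads met the fingertips at the same height (84.9), so the comb sits level. I'll retreat straight up.

Call:
play_rows(
  rows=[
    [0,0,-0.5,0,0,0,0],
    [0,0,-1.5,0,0,0,0],
    [0,0,-3,0,0,0,0],
    [0,0,-5,0,0,0,0],
    [0,0,-7,0,0,0,0],
    [0,0,-9,0,0,0,0],
    [0,0,-11,0,0,0,0],
    [-0.5,0,-12.5,0,0,0,0],
    [-1,0,-13,0,0,0,0],
    [-1,0,-13,0,0,0,0],
    [-1,0,-13,0,0,0,0],
    [-1,0,-13,0,0,0,0],
  ],
)

```text
time_s: 30.0
ee_pos: [454.9, 217.0, 212.9]
eef_rot: [3.141, 0.002, 0.232]
ft_force: [0.6, -0.5, 0.0]
width: 0.1
grip_force: 0.0
```

Run:
```python
from h import *
st=robot.get_state();c=cam('wrist',st);save('wrist','w14')
print(st['ee_pos'],st['ft_force'])
im=cv2.imread('pics/w14.png')
S=np.array([504.8,230.4]);u=np.array([np.cos(.233),np.sin(.233)]);v=np.array([-u[1],u[0]])
for n,lo,hi,z in(('red',(0,180,80),(6,255,255),99),('yel',(24,180,80),(34,255,255),130)):
    for b in blob(im,lo,hi):
        P=at_z(c,b[1],z)[:2]-S;print(n,b[0],b[1],P@u,P@v)
```

```text
[454.91047491 217.00645585 212.93697789] [ 0.61510508 -0.52523626  0.01412867]
red 669 [318.1, 86.4] 38.734664886226994 -1.2478418796291375
```

The red pad is at stand x≈39, y≈−1, so the comb is seated near the middle and upright. I'm handing the job in.

```bash
python3 -c "
from h import *
print(robot.sign_off())"
```

```text
the job is handed in; nothing more can be done
None
```

The yellow comb was lowered into the forks and felt home in the thread, then released. Both pads were pressed with about 12 N, red then white, at the same height, and the job was handed in at about 30 s; no verdict was returned.

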